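# Shut the microscope slide cabinet

### The arm

A 6-joint arm with a two-finger parallel gripper is mounted at the origin on the work surface. World frame = base frame: x ahead of the robot, y to its left, z up, the work surface at z = 0. Lengths are in mm, angles in rad, forces in N, time in s.
With the tool pointing down it reaches from about 275 to 1000 mm from the base axis. Payload 8.4 kg.
Tool frame: the origin (TCP) lies midway between the tips of the shut fingers; the grasp point (between the pads) lies 19 mm behind it; z points along the fingers, y is the line along which they close (so a half turn about z gives the same grasp; the last joint's range is limited). The gripper opens to 85 mm and grips with 20 to 120 N. Pads are 22 mm wide; open, the fingers measure 114 mm over their backs; the gripper's body (76 mm by 85 mm) begins 54 mm behind the grasp point. The pads swing forward as they close: fully open they stand 13 mm farther back than shut.
Start: joints at [1.342, 0.353, 1.633, -0, 1.155, -0.002], TCP at [140.536, 608.997, 231.281] pointing down, gripper open.
Joint ranges: [-2.63, 2.63], [-0.92, 2.1], [0.06, 2.66], [-1.3, 4.44], [0, 2.69], [-3.02, 3.02]. Speed limits (rad/s): [2.22, 2.22, 2.79, 3.14, 3.14, 3.14].

### API

Orientations are given as [roll, pitch, yaw] about the fixed x, y, z axes, in that order (R = Rz(yaw) Ry(pitch) Rx(roll)).
In Python, from rig import r, cams gives the robot as it stands. The module is installed in compiled form; this text tells all that it offers.
- The arm moves only by the tool send_rows, never from a script. Its argument "targets" is one flat list of numbers, 7 for each row, row after row: the shift along the tool's x, y, z in m, then the turn, a rotation vector about the tool's x, y, z in rad, then the opening, from -1 (shut) to 1 (fully open). In form: [tx, ty, tz, wx, wy, wz, fingers, tx, ty, tz, wx, wy, wz, fingers, ...]. A call has 1 to 12 rows; each row is the pose to reach, as a shift and turn from the pose commanded when the call began, along the tool's axes at that moment; what a row does not reach only later rows make up. A row lasts 1/12 s, in which the tool goes at most 41.7 mm and 7.16 degrees, less where a joint would pass 70% of its speed; a pose out of reach is approached as far as the arm can. A call with a gripper value outside its range is refused whole. The fingers move at their own pace and stop on an object; "grip_force" is the grip in N (left out, the last holds). Time passes only in rows, so rows that repeat a pose let the fingers close. It gives the time, the measured TCP pose, the force, the opening and the grip force at its end, in the units of the state.
- r.sense(): the state, without advancing time (a new reading comes with each control period).
- cams.grab_frame(name): name is "scene" or "top" or "wrist"; returns a dict with "color" (480x640x3 uint8, blue, green, red), "fx", "fy", "cx", "cy" (pixels), "xyz" and "attitude" of the camera in the world. Camera axes: x right, y down, z forward; pixel columns grow to the right and rows downward; lengths in mm; the calibration is good to about 2 mm. A picture is of the moment at which its call begins. There is no depth.
- r.sign_off(): hands the job in; it is judged then, once.
The state is a dict: "clock": time; "qpos": joint angles; "qvel": joint speeds; "joint_efforts": joint torques, N m; "eef_pos": TCP position; "tcp_rot": TCP orientation; "contact_force": force on the tool from outside, world axes, zero at the start; "wrist_torque": the same for the moment, N m; "opening": opening from 0.0 (shut) to 1.0 (fully open); "grasp_force": force on a finger pad.
Only numpy, scipy, OpenCV 4.12 (cv2) and the standard library are available. Lean on these libraries where they do the work, as an engineer would, in place of code of your own. Each camera call takes 0.05 s, during which the arm holds its last target. There are 200 camera calls.

### The job

The slide cabinet on the microscopy bench has been left open. With your fingertips, gently push its drawer fully in, and then push the side-hinged door fully shut over it. Do not lift anything or slam anything: the small glass jar must stay standing in the drawer, and the bottle and the boxes on the bench stay where they are.

Things in the scene. Friction and masses are not known exactly. Their poses are not given: they have to be found in the camera images.
- cabinet: Low white slide cabinet fixed to the bench, 210 mm wide (its y), 200 mm deep (its x), 125 mm high. Origin on the bench under the middle of its open front edge; its +x points from the front into the cabinet, +y to the door's hinge side, z up. The drawer slides out along its -x.
- drawer (a joint): How far the aluminium drawer stands out of the cabinet, m: 0 = fully in (end stop), 0.13 = end stop out; starts 0.08 to 0.115. The outer face of its flat front, without handle, lies at cabinet x = -(joint value): flush with the cabinet's front edge when shut. About 2 N of friction; it stays where it is left.
- drawer_front (a point): Middle of the top edge of the drawer front's outer face, 99 mm above the bench. The front panel is 170 mm wide, centred on the cabinet's y = 0, 10 mm thick, and reaches from 17 to 99 mm above the bench.
- drawer_floor (a point): A point on the drawer's floor, 22 mm above the bench, 55 mm behind the outer face of its front, mid-width; axes as the cabinet's. The inside of the drawer is 160 mm wide; a fixed grey slide rack fills its rear from 57 mm behind this point.
- door (a joint): Opening angle of the white door, rad: 0 = shut flat over the front (end stop), 1.9 = end stop; starts 1.5 to 1.75. In cabinet axes, at angle a the door runs from its hinge (x = -0.001, y = +0.105) along (-sin a, -cos a), and its outer face, 12 mm from the hinge axis, looks along (-cos a, sin a). Friction 0.08 N m; it stays where it is left.
- door_hinge (a point): On the door's hinge axis, 120 mm above the bench, level with the door's top.
- door_edge (a point): Top corner of the door's free edge on its outer face, 210 mm from the hinge, 120 mm above the bench. The door is a flat panel 210 mm wide, 12 mm thick, from 5 to 120 mm above the bench, without handle.
- jar: Glass staining jar with white cap, 38 mm across, 58 mm high, about 0.1 kg, standing loose in the drawer just behind its front. Origin at the centre of its underside, z along its axis. It must stay standing in the drawer.
- dropper: White plastic dropper bottle, 32 mm across, 85 mm high, standing loose on the bench, beyond the door's sweep. Origin at the centre of its underside, z along its axis. Leave alone.
- slide_box: Cardboard slide box 90 x 80 x 35 mm, loose on the bench to one side. Origin at the centre of its underside. Leave alone.
- tip_box: Pipette tip box, black with a clear lid, 119 x 84 x 62 mm, loose on the bench to one side. Origin at the centre of its underside. Leave alone.
Not all that is in view belongs to the job. Leave any red look-alike of the jar alone.

How it is judged:
By the outcome, as a careful person would: the job done as asked, in the order asked, and still so for the second after the job is handed in, with the robot touching nothing.
It also fails if it takes over 58 s, if anything falls off the work surface, if the arm or the gripper's body presses on something with over 40 N, if the wrist force passes 120 N, or if a joint passes its speed limit or range.

## Working session

There is one attempt and no reset: what is moved stays moved. The work goes in short steps, Python scripts to look and compute and a tool call to move; the robot and the scene stay as the last step left them, time stands still between calls to the robot, and variables do not carry over. Pictures are saved under pics/ and viewed, at most 10 in all, crops included, and the job is handed in when it is done.

Besides the shell and the picture viewer there is one more tool, called after ">>>" as name(argument=value, ...) on one line, values as JSON. send_rows: Moves the arm, as the interface text tells. Its arguments: {"type":"object","properties":{"targets":{"type":"array"},"grip_force":{"type":"number"}},"required":["targets"]}

```bash
mkdir -p pics
python3 - <<'E'
from rig import r,cams
import cv2
for n in("scene","top"):
    f=cams.grab_frame(n); cv2.imwrite(f"pics/{n}0.png",f["color"]); print(n,{k:v for k,v in f.items() if k!="color"})
print(r.sense())
E
```

```text
scene {'fx': 488.0187732405939, 'fy': 488.0187732405939, 'cx': 321.8323884636544, 'cy': 241.21857893290772, 'xyz': array([ 979.60463357, -530.24898542,  682.06303741]), 'attitude': array([-2.3095478 , -0.01658258,  0.76377169])}
top {'fx': 492.01334063012894, 'fy': 492.01334063012894, 'cx': 327.39119196633874, 'cy': 238.12032195955047, 'xyz': array([439.59411345, -86.67744862, 991.86770223]), 'attitude': array([-2.99402646,  0.00482833, -1.59266173])}
{'clock': 0.1, 'qpos': array([ 1.34161656e+00,  3.53590644e-01,  1.63404942e+00, -1.78068801e-05,
        1.15517865e+00, -2.40564666e-03]), 'qvel': array([ 8.65163414e-04, -2.08768925e-03, -8.51682083e-05,  3.92692487e-03,
       -5.70162123e-04,  2.94212063e-03]), 'joint_efforts': array([-2.04553389e-04, -6.06363559e+01, -3.42821324e+01,  6.73418825e-06,
        3.96441494e-03, -3.09162871e-06]), 'eef_pos': array([140.43679601, 608.59204492, 230.63382826]), 'tcp_rot': array([-3.14036656e+00,  1.33325867e-05,  2.91482574e+00]), 'contact_force': array([ 0.01577541,  1.17254308, -0.25087678]), 'wrist_torque': array([-0.0362622 , -0.01077434, -0.02822912]), 'grasp_force': 0.0, 'opening': 1.002904314367236}
```

View pics/scene0.png

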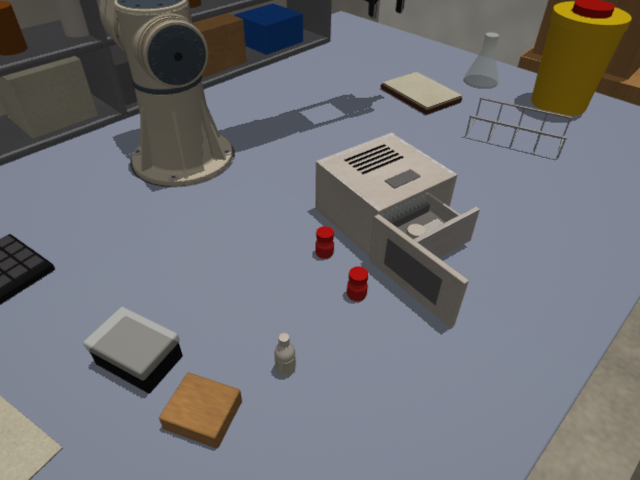

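View pics/top0.png

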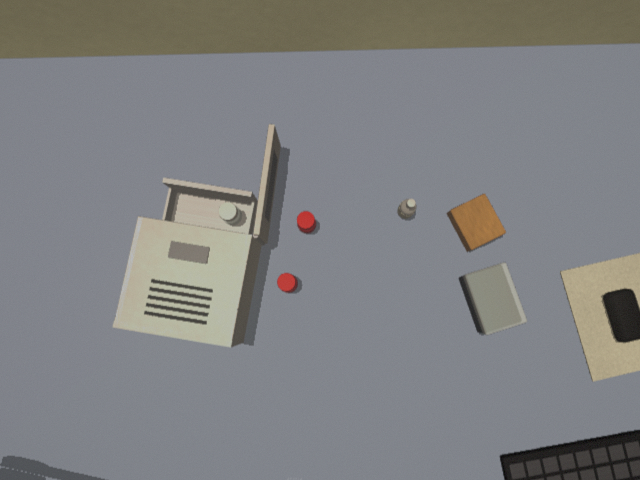

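The top view shows the cabinet with its front towards +x (image up). The drawer front runs from about (165,182) to (252,198), the door from (258,235) to (272,128), and the jar is at (229,213). The red decoys, near (306,221) and (287,283), are on the door's outer side. I'll enlarge both views.

Run:
```python
import cv2
a=cv2.imread("pics/top0.png")[115:355,100:340]; cv2.imwrite("pics/topc.png",cv2.resize(a,None,fx=2.5,fy=2.5,interpolation=cv2.INTER_CUBIC))
a=cv2.imread("pics/scene0.png")[125:325,300:500]; cv2.imwrite("pics/scenec.png",cv2.resize(a,None,fx=3,fy=3,interpolation=cv2.INTER_CUBIC))
```

```text
(no output)
```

View pics/topc.png

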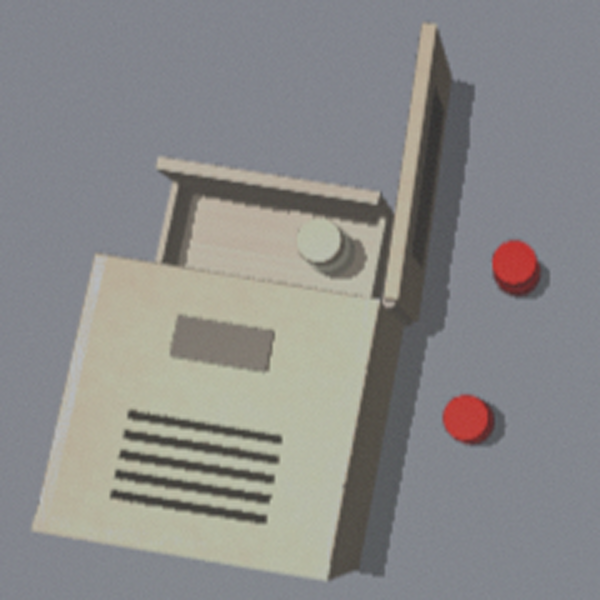

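View pics/scenec.png

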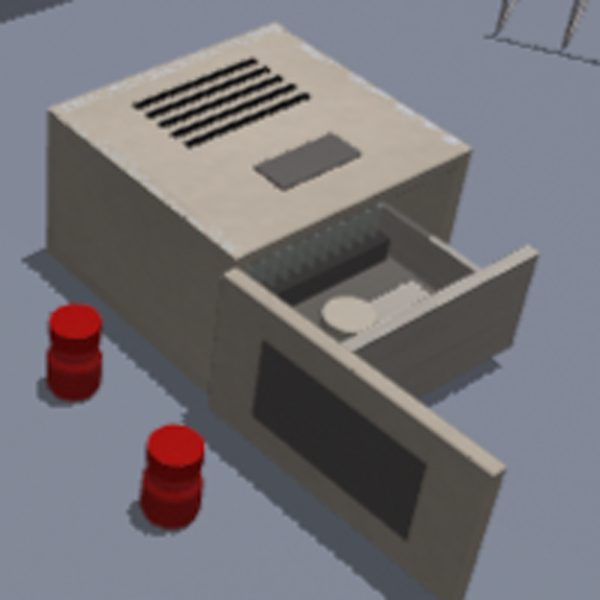

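The crops show the cabinet's top corners, the drawer front's top edge and the door's free edge clearly. I'll fit the cabinet pose, drawer and door jointly from both views.

```bash
cat > h.py <<'E'
import numpy as np
from scipy.spatial.transform import Rotation as R
CAL={"scene":(488.02,321.83,241.22,[979.605,-530.249,682.063],[-2.3095478,-0.01658258,0.76377169]),
"top":(492.01,327.39,238.12,[439.594,-86.677,991.868],[-2.99402646,0.00482833,-1.59266173])}
def proj(n,P):
    f,cx,cy,t,a=CAL[n]; q=R.from_euler("xyz",a).inv().apply(np.atleast_2d(P)-t)
    return np.c_[cx+f*q[:,0]/q[:,2],cy+f*q[:,1]/q[:,2]]
def ray(n,uv,z):
    f,cx,cy,t,a=CAL[n]; d=R.from_euler("xyz",a).apply([(uv[0]-cx)/f,(uv[1]-cy)/f,1]); t=np.array(t)
    return t+d*(z-t[2])/d[2]
def W(p,P):  # cabinet->world
    return R.from_euler("z",p[2]).apply(np.atleast_2d(P))+[p[0],p[1],0]
def door(a,s,off,z): return [-1-s*np.sin(a)-off*np.cos(a),105-s*np.cos(a)+off*np.sin(a),z]
E
python3 - <<'E'
from h import *
from scipy.optimize import least_squares
T=lambda u,v:(u/2.5+100-.3,v/2.5+115-.3)
S=lambda u,v:(u/3+300-.3,v/3+125-.3)
def pts(p):
    d,a=p[3],p[4]
    cab=[[0,-105,125],[0,105,125],[200,105,125],[200,-105,125]]
    return W(p,cab+[[-d,-85,99],[-d,85,99],door(a,210,12,120),door(a,210,0,120)]),W(p,cab+[[-d,-85,99],door(a,210,12,120),door(a,210,0,120)])
mt=np.array([T(*x) for x in [(97,254),(380,299),(330,580),(33,530),(158,156),(380,192),(437,26),(424,23)]])
ms=np.array([S(*x) for x in [(470,150),(238,260),(50,110),(278,25),(537,252),(496,475),(505,466)]])
def res(p):
    a,b=pts(p); return np.r_[(proj("top",a)-mt).ravel(),(proj("scene",b)-ms).ravel()]
o=least_squares(res,[500,200,3,95,1.6],x_scale=[10,10,.1,10,.1],loss="soft_l1"); p=o.x
print(p.round(3)); print(res(p).reshape(-1,2).round(1).tolist())
print("door edge",W(p,door(p[4],210,12,120)).round(1),"inner",W(p,door(p[4],210,0,120)).round(1),"hinge",W(p,[-1,105,120]).round(1))
print("front",W(p,[[-p[3],-85,99],[-p[3],0,99],[-p[3],85,99]]).round(1))
print("jar",ray("top",T(320,241),80).round(1))
for n,u in(("d1",(306,221)),("d2",(287,283))):print(n,ray("top",u,58).round(1))
print("dropper",ray("top",(410,203),85).round(1))
np.save("p.npy",p)
E
```

```text
[598.235 151.588   2.956  82.001   1.522]
[[-0.9, -1.0], [0.7, -0.2], [-0.8, 0.3], [-0.5, 0.2], [0.1, 0.2], [0.4, 0.1], [0.3, -1.4], [-0.9, -0.9], [0.7, -0.6], [-1.5, -0.2], [-1.7, -0.3], [-1.5, -0.8], [0.2, 0.0], [-1.3, 0.6], [0.6, 0.2]]
door edge [[786.2   7.7 120. ]] inner [[787.9  19.6 120. ]] hinge [[579.8  48.2 120. ]]
front [[694.5 220.   99. ]
 [678.8 136.5  99. ]
 [663.1  52.9  99. ]]
jar [631.1 102.1  80. ]
d1 [612.8 -44.7  58. ]
d2 [494.3  -6.8  58. ]
dropper [ 637.8 -242.1   85. ]
```

```bash
cat >> h.py <<'E'
def rel(pos,yaw,s):  # shift (m, tool axes) and turn about tool z from sensed pose s
    Rt=R.from_euler("xyz",s["tcp_rot"]); d=Rt.inv().apply(np.array(pos)-s["eef_pos"])/1000
    w=(Rt.inv()*R.from_euler("xyz",[np.pi,0,yaw])).as_rotvec(); return d.round(4).tolist(),w.round(4).tolist()
E
python3 - <<'E'
from h import *; from rig import r
p=np.load("p.npy"); s=r.sense()
for z in(180,):
    q=W(p,[-128,0,z])[0]; print(q.round(1),rel(q,p[2],s))
for n,u,z in(("bottle",(565,105),0),("flask",(482,82),0),("rackL",(467,135),0),("rackR",(562,152),0),("book",(420,92),10)): print(n,ray("scene",u,z).round(0))
E
```

```text
[724. 128. 180.] ([-0.6767, -0.337, 0.0511], [-0.0012, -0.0, -0.0412])
bottle [569. 986.   0.]
flask [306. 948.   0.]
rackL [453. 614.   0.]
rackR [678. 717.   0.]
book [218. 722.  10.]
```

>>> send_rows(targets=[-0.03,-0.015,0,0,0,-0.01,-1,-0.06,-0.03,0,0,0,-0.02,-1,-0.1,-0.05,0,0,0,-0.03,-1,-0.135,-0.067,0,0,0,-0.041,-1,-0.17,-0.084,0,0,0,-0.041,-1,-0.205,-0.101,0,0,0,-0.041,-1,-0.24,-0.118,0,0,0,-0.041,-1,-0.275,-0.136,0,0,0,-0.041,-1,-0.31,-0.153,0,0,0,-0.041,-1,-0.345,-0.171,0,0,0,-0.041,-1,-0.38,-0.188,0,0,0,-0.041,-1,-0.41,-0.203,0,0,0,-0.041,-1])

```text
clock: 1.1
eef_pos: [495.9, 317.0, 231.1]
tcp_rot: [-3.141, 0.0, 2.955]
contact_force: [1.2, 0.2, 0.5]
opening: 0.003
grasp_force: 0.0
```

Run:
```python
from h import *; from rig import r
p=np.load("p.npy"); s=r.sense(); print(s["clock"],s["eef_pos"],s["tcp_rot"],s["opening"],s["contact_force"])
for z in(180,70): print(rel(W(p,[-128,0,z])[0],p[2],s))
```

```text
1.1 [495.93108237 317.03858866 231.08452824] [-3.14124357e+00  7.61569584e-06  2.95527067e+00] 0.0027137952623417965 [1.17598873 0.21323931 0.46079156]
([-0.2592, -0.1435, 0.0511], [-0.0003, 0.0, -0.0007])
([-0.2592, -0.1435, 0.1611], [-0.0003, 0.0, -0.0007])
```

>>> send_rows(targets=[-0.03,-0.017,0,0,0,0,-1,-0.06,-0.033,0,0,0,0,-1,-0.09,-0.05,0,0,0,0,-1,-0.125,-0.07,0,0,0,0,-1,-0.16,-0.089,0,0,0,0,-1,-0.195,-0.108,0,0,0,0,-1,-0.225,-0.125,0,0,0,0,-1,-0.25,-0.138,0,0,0,0,-1,-0.259,-0.144,0,0,0,0,-1,-0.259,-0.144,0.015,0,0,0,-1,-0.259,-0.144,0.035,0,0,0,-1,-0.259,-0.144,0.05,0,0,0,-1])

```text
clock: 2.1
eef_pos: [721.7, 129.5, 179.7]
tcp_rot: [-3.141, -0.001, 2.955]
contact_force: [-0.2, -0.5, -0.4]
opening: -0.001
grasp_force: 0.0
```

Run:
```python
from h import *; from rig import r,cams; import cv2
p=np.load("p.npy"); s=r.sense(); print(s["clock"],s["eef_pos"],s["tcp_rot"],s["contact_force"])
print(rel(W(p,[-128,0,70])[0],p[2],s))
a=cams.grab_frame("scene")["color"][25:325,200:600]; cv2.imwrite("pics/s1.png",cv2.resize(a,None,fx=2,fy=2))
```

```text
2.1 [721.6830972  129.53926671 179.68328681] [-3.14133800e+00 -1.34453392e-03  2.95534814e+00] [-0.18436077 -0.48796042 -0.40702471]
([-0.0028, -0.0011, 0.1097], [-0.0003, -0.0013, -0.0007])
```

View pics/s1.png

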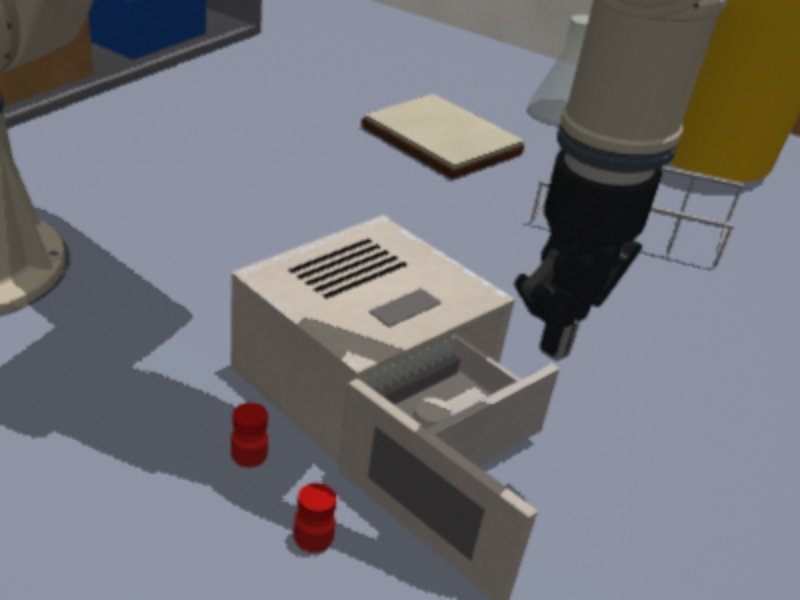

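The fingers are shut, above and ahead of the drawer front, with the tips near (560,345). The jar is standing. I'll go down, then move in slowly.

>>> send_rows(targets=[0,0,0.02,0,0,0,-1,0,0,0.045,0,0,0,-1,0,0,0.07,0,0,0,-1,0,0,0.095,0,0,0,-1,0,0,0.11,0,0,0,-1,0,0,0.11,0,0,0,-1,0.005,0,0.11,0,0,0,-1,0.01,0,0.11,0,0,0,-1,0.015,0,0.11,0,0,0,-1,0.02,0,0.11,0,0,0,-1,0.023,0,0.11,0,0,0,-1,0.025,0,0.11,0,0,0,-1])

```text
clock: 3.15
eef_pos: [697.5, 134.5, 72.2]
tcp_rot: [3.141, 0.001, 2.956]
contact_force: [1.2, 0.2, 0.2]
opening: -0.001
grasp_force: 0.0
```

Run:
```python
from h import *; from rig import r
p=np.load("p.npy"); s=r.sense(); print(s["eef_pos"],s["contact_force"], R.from_euler("z",-p[2]).apply(s["eef_pos"]-[p[0],p[1],0]))
```

```text
[697.51082712 134.46213492  72.21073142] [1.19940867 0.1908476  0.21067522] [-100.73119965   -1.48621938   72.21073142]
```

>>> send_rows(targets=[0.001,0,0,0,0,0,-1,0.002,0,0,0,0,0,-1,0.003,0,0,0,0,0,-1,0.004,0,0,0,0,0,-1,0.005,0,0,0,0,0,-1,0.0065,0,0,0,0,0,-1,0.008,0,0,0,0,0,-1,0.0095,0,0,0,0,0,-1,0.0115,0,0,0,0,0,-1,0.0135,0,0,0,0,0,-1,0.0155,0,0,0,0,0,-1,0.018,0,0,0,0,0,-1])

```text
clock: 4.15
eef_pos: [680.0, 137.6, 71.3]
tcp_rot: [3.142, 0.0, 2.956]
contact_force: [2.7, -0.3, -1.6]
opening: 0.002
grasp_force: 1.1
```

>>> send_rows(targets=[0.0025,0,0,0,0,0,-1,0.005,0,0,0,0,0,-1,0.0075,0,0,0,0,0,-1,0.01,0,0,0,0,0,-1,0.0125,0,0,0,0,0,-1,0.015,0,0,0,0,0,-1,0.0175,0,0,0,0,0,-1,0.02,0,0,0,0,0,-1,0.0225,0,0,0,0,0,-1,0.025,0,0,0,0,0,-1,0.0275,0,0,0,0,0,-1,0.03,0,0,0,0,0,-1])

```text
clock: 5.15
eef_pos: [650.4, 143.2, 71.3]
tcp_rot: [3.142, 0.0, 2.956]
contact_force: [2.2, -1.5, -1.2]
opening: -0.003
grasp_force: 1.1
```

Run:
```python
from h import *; from rig import r,cams; import cv2
p=np.load("p.npy"); s=r.sense(); print(s["clock"],s["contact_force"], R.from_euler("z",-p[2]).apply(s["eef_pos"]-[p[0],p[1],0]))
a=cams.grab_frame("scene")["color"][125:325,270:510]; b=cams.grab_frame("top")["color"][105:265,110:302]
cv2.imwrite("pics/s2.png",cv2.resize(__import__("numpy").hstack([cv2.resize(a,(400,333)),cv2.resize(b,(400,333))]),None,fx=1,fy=1))
```

```text
5.15 [ 2.16325727 -1.51602651 -1.1561244 ] [-52.8019703   -1.36328857  71.33321942]
```

View pics/s2.png

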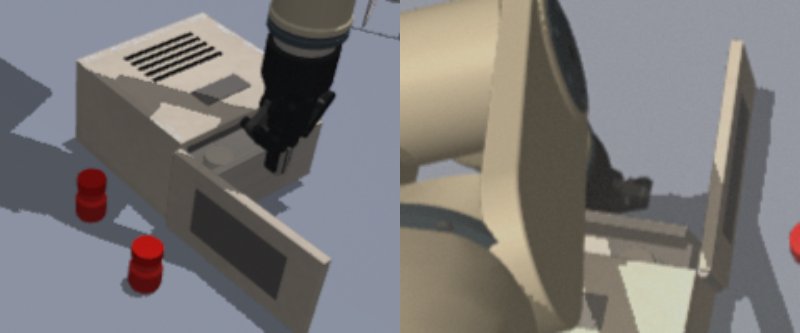

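The drawer is sliding in with about 2.5 N, and the jar cap is still up at about (215,160) in the left view. I'll continue and slow down before the end stop.

>>> send_rows(targets=[0.0025,0,0,0,0,0,-1,0.005,0,0,0,0,0,-1,0.0075,0,0,0,0,0,-1,0.01,0,0,0,0,0,-1,0.0125,0,0,0,0,0,-1,0.015,0,0,0,0,0,-1,0.0175,0,0,0,0,0,-1,0.02,0,0,0,0,0,-1,0.0225,0,0,0,0,0,-1,0.0245,0,0,0,0,0,-1,0.026,0,0,0,0,0,-1,0.027,0,0,0,0,0,-1])

```text
clock: 6.25
eef_pos: [623.9, 148.2, 71.4]
tcp_rot: [3.142, 0.0, 2.956]
contact_force: [2.3, 0.3, 1.2]
opening: 0.001
grasp_force: 1.0
```

>>> send_rows(targets=[0.001,0,0,0,0,0,-1,0.002,0,0,0,0,0,-1,0.003,0,0,0,0,0,-1,0.004,0,0,0,0,0,-1,0.005,0,0,0,0,0,-1,0.006,0,0,0,0,0,-1,0.007,0,0,0,0,0,-1,0.008,0,0,0,0,0,-1,0.009,0,0,0,0,0,-1,0.01,0,0,0,0,0,-1,0.011,0,0,0,0,0,-1,0.012,0,0,0,0,0,-1])

```text
clock: 7.25
eef_pos: [612.4, 150.4, 71.3]
tcp_rot: [3.141, 0.001, 2.956]
contact_force: [7.5, -0.8, -2.9]
opening: 0.006
grasp_force: 0.0
```

Run:
```python
from h import *; from rig import r
p=np.load("p.npy"); s=r.sense(); print(s["contact_force"], R.from_euler("z",-p[2]).apply(s["eef_pos"]-[p[0],p[1],0]))
```

```text
[ 7.54100335 -0.75151073 -2.87517557] [-14.18648263  -1.41238531  71.32781723]
```

>>> send_rows(targets=[0.0005,0,0,0,0,0,-1,0.001,0,0,0,0,0,-1,0.001,0,0,0,0,0,-1,0.001,0,0,0,0,0,-1])

```text
clock: 7.58
eef_pos: [612.5, 150.3, 71.4]
tcp_rot: [3.141, 0.002, 2.956]
contact_force: [7.7, -0.7, -2.2]
opening: 0.002
grasp_force: 0.0
```

>>> send_rows(targets=[0.0005,0,0,0,0,0,-1,0.001,0,0,0,0,0,-1,0.0015,0,0,0,0,0,-1,0.0015,0,0,0,0,0,-1,0.0015,0,0,0,0,0,-1])

```text
clock: 8.0
eef_pos: [612.7, 150.5, 71.8]
tcp_rot: [3.14, 0.005, 2.956]
contact_force: [12.6, -2.6, -4.2]
opening: 0.003
grasp_force: 0.0
```

>>> send_rows(targets=[-0.003,0,0,0,0,0,-1,-0.008,0,0,0,0,0,-1,-0.018,0,0,0,0,0,-1,-0.035,0,0,0,0,0,-1,-0.055,0,0,0,0,0,-1,-0.08,0,-0.01,0,0,0,-1,-0.1,0,-0.035,0,0,0,-1,-0.11,0,-0.07,0,0,0,-1,-0.11,0,-0.1,0,0,0,-1,-0.11,0,-0.12,0,0,0,-1,-0.11,0,-0.13,0,0,0,-1,-0.11,0,-0.13,0,0,0,-1])

```text
clock: 9.0
eef_pos: [719.2, 130.6, 203.7]
tcp_rot: [3.14, 0.003, 2.956]
contact_force: [-0.4, 0.2, 0.1]
opening: 0.001
grasp_force: 0.0
```

Run:
```python
from h import *; from rig import r,cams; import cv2
p=np.load("p.npy"); s=r.sense(); a=p[4]
f=cams.grab_frame("scene")["color"]; cv2.imwrite("pics/scene3.png",f)
cv2.imwrite("pics/s3.png",cv2.resize(f[125:325,300:500],None,fx=3,fy=3,interpolation=cv2.INTER_CUBIC))
print("flush front proj in crop",((proj("scene",W(p,[[0,-85,99],[0,85,99],[-4,-85,99],[-4,85,99]]))-[300,125])*3).round(0).tolist())
print(s["eef_pos"])
for z in(200,70): 
  q=W(p,door(a,150,12+13+25,z))[0]; print(q.round(1),rel(q,p[2]-a,s))
```

```text
flush front proj in crop [[443.0, 189.0], [253.0, 279.0], [447.0, 192.0], [257.0, 283.0]]
[719.23412039 130.57731759 203.73307287]
[721.6 -21.8 200. ] ([-0.0305, -0.1493, 0.0036], [0.0034, 0.0016, 1.5219])
[721.6 -21.8  70. ] ([-0.0301, -0.1495, 0.1336], [0.0034, 0.0016, 1.5219])
```

View pics/s3.png

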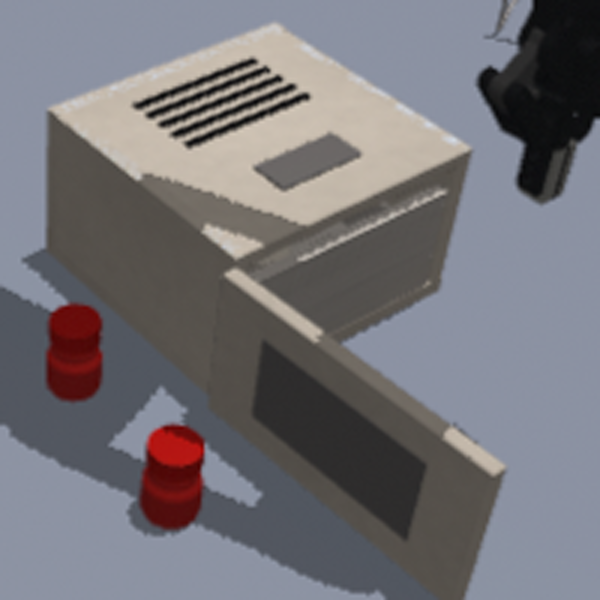

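The drawer is flush: its top edge at (445,190) matches the projected shut position of (443,189). Next I'll go to the outer side of the door, turning the tool along with it.

>>> send_rows(targets=[-0.002,-0.01,0,0,0,0.12,-1,-0.005,-0.022,0,0,0,0.24,-1,-0.008,-0.036,0,0,0,0.36,-1,-0.011,-0.051,0,0,0,0.48,-1,-0.014,-0.066,0,0,0,0.6,-1,-0.017,-0.081,0,0,0,0.72,-1,-0.02,-0.096,0,0,0,0.84,-1,-0.023,-0.111,0,0,0,0.96,-1,-0.026,-0.126,0,0,0,1.08,-1,-0.028,-0.138,0,0,0,1.2,-1,-0.03,-0.147,0,0,0,1.32,-1,-0.03,-0.149,0,0,0,1.44,-1])

```text
clock: 10.05
eef_pos: [718.5, -23.2, 198.3]
tcp_rot: [-3.137, 0.001, 1.509]
contact_force: [0.0, -0.4, 0.4]
opening: -0.0
grasp_force: 0.0
```

Run:
```python
from h import *; from rig import r
p=np.load("p.npy"); s=r.sense(); a=p[4]; print(s["eef_pos"],s["qpos"])
for z in(70,): print(rel(W(p,door(a,150,12+13+25,z))[0],p[2]-a,s))
```

```text
[718.47815659 -23.16561177 198.33290022] [-3.40594873e-02  5.28082846e-01  1.43650233e+00 -5.86439980e-04
  1.18116369e+00  2.81113180e-02]
([0.0016, 0.0036, 0.1283], [-0.0041, 0.0008, 0.0749])
```

>>> send_rows(targets=[0,0,0.01,0,0,0.075,-1,0,0,0.03,0,0,0.075,-1,0,0,0.055,0,0,0.075,-1,0,0,0.08,0,0,0.075,-1,0,0,0.105,0,0,0.075,-1,0,0,0.12,0,0,0.075,-1,0,0,0.128,0,0,0.075,-1,0,0,0.128,0,0,0.075,-1])

```text
clock: 10.72
eef_pos: [717.9, -21.4, 70.1]
tcp_rot: [-3.137, 0.0, 1.441]
contact_force: [-0.1, -0.3, -0.7]
opening: 0.001
grasp_force: 0.0
```

```bash
cat > arc.py <<'E'
import sys
from h import *; from rig import r
p=np.load("p.npy"); s=r.sense(); a0=float(sys.argv[1]); off=float(sys.argv[2]); print(s["clock"],s["contact_force"].round(1))
q=R.from_euler("z",-p[2]).apply(s["eef_pos"]-[p[0],p[1],0]); h=q-[-1,105,0]; yaw=s["tcp_rot"][2]
A=p[2]-yaw; print("tool angle",A.round(3),"s",(-h[0]*np.sin(A)-h[1]*np.cos(A)).round(1),"off",(-h[0]*np.cos(A)+h[1]*np.sin(A)).round(1))
for a in map(float,sys.argv[3:]):
    d,w=rel(W(p,door(a,150,off,71))[0],p[2]-a,s); print(a,d,w[2])
E
python3 arc.py 1.522 25 1.522 1.45 1.4 1.3 1.2
```

```text
10.7167 [-0.1 -0.3 -0.7]
tool angle 1.515 s 145.9 off 51.1
1.522 [0.0251, 0.0039, -0.0009] 0.0069
1.45 [0.0359, 0.0054, -0.001] -0.0651
1.4 [0.0435, 0.006, -0.001] -0.1151
1.3 [0.0587, 0.006, -0.001] -0.2151
1.2 [0.0738, 0.0044, -0.001] -0.3151
```

>>> send_rows(targets=[0.005,0.001,0,0,0,0.007,-1,0.01,0.002,0,0,0,0.007,-1,0.015,0.003,0,0,0,0.007,-1,0.019,0.004,0,0,0,0.007,-1,0.022,0.004,0,0,0,0.007,-1,0.0245,0.004,0,0,0,0.007,-1,0.027,0.0042,0,0,0,-0.007,-1,0.03,0.0046,0,0,0,-0.026,-1,0.033,0.005,0,0,0,-0.045,-1,0.036,0.0054,0,0,0,-0.065,-1,0.0395,0.0057,0,0,0,-0.09,-1,0.0435,0.006,0,0,0,-0.115,-1])

```text
clock: 11.72
eef_pos: [731.5, 21.0, 73.3]
tcp_rot: [3.142, 0.0, 1.558]
contact_force: [0.4, -1.2, 0.2]
opening: 0.006
grasp_force: 0.0
```

```bash
python3 arc.py 1.4 25 1.4 1.35 1.3 1.25 1.2 1.15 1.1
```

```text
11.7167 [ 0.4 -1.2  0.2]
tool angle 1.398 s 152.0 off 25.3
1.4 [-0.0001, -0.0021, 0.0023] 0.0022
1.35 [0.0074, -0.001, 0.0023] -0.0478
1.3 [0.015, -0.0003, 0.0023] -0.0978
1.25 [0.0226, 0.0, 0.0023] -0.1478
1.2 [0.0302, -0.0, 0.0023] -0.1978
1.15 [0.0378, -0.0005, 0.0023] -0.2478
1.1 [0.0454, -0.0013, 0.0023] -0.2978
```

>>> send_rows(targets=[0.0038,0.0006,0,0,0,-0.025,-1,0.0075,0.001,0,0,0,-0.05,-1,0.0113,0.0014,0,0,0,-0.075,-1,0.0151,0.0016,0,0,0,-0.1,-1,0.0189,0.0018,0,0,0,-0.125,-1,0.0227,0.0018,0,0,0,-0.15,-1,0.0265,0.0018,0,0,0,-0.175,-1,0.0303,0.0016,0,0,0,-0.2,-1,0.0341,0.0014,0,0,0,-0.225,-1,0.0379,0.001,0,0,0,-0.25,-1,0.0416,0.0006,0,0,0,-0.275,-1,0.0454,0,0,0,0,-0.3,-1])

```text
clock: 12.72
eef_pos: [732.1, 66.6, 73.3]
tcp_rot: [3.142, -0.0, 1.858]
contact_force: [0.3, -0.6, 0.5]
opening: -0.001
grasp_force: 0.0
```

>>> send_rows(targets=[0.0038,0.0006,0,0,0,-0.025,-1,0.0075,0.001,0,0,0,-0.05,-1,0.0113,0.0014,0,0,0,-0.075,-1,0.0151,0.0016,0,0,0,-0.1,-1,0.0189,0.0018,0,0,0,-0.125,-1,0.0227,0.0018,0,0,0,-0.15,-1,0.0265,0.0018,0,0,0,-0.175,-1,0.0303,0.0016,0,0,0,-0.2,-1,0.0341,0.0014,0,0,0,-0.225,-1,0.0379,0.001,0,0,0,-0.25,-1,0.0416,0.0006,0,0,0,-0.275,-1,0.0454,0,0,0,0,-0.3,-1])

```text
clock: 13.72
eef_pos: [719.3, 110.1, 73.3]
tcp_rot: [3.142, 0.0, 2.158]
contact_force: [0.7, -0.2, -0.6]
opening: -0.001
grasp_force: 0.0
```

```bash
python3 arc.py 1.4 25 .8 .7 .6 .5
```

```text
13.7167 [ 0.7 -0.2 -0.6]
tool angle 0.798 s 150.4 off 25.7
0.8 [0.0004, -0.0004, 0.0023] 0.0023
0.7 [0.0155, 0.0014, 0.0023] -0.0977
0.6 [0.0307, 0.0016, 0.0023] -0.1977
0.5 [0.0458, 0.0004, 0.0023] -0.2977
```

>>> send_rows(targets=[0.0038,0.0006,0,0,0,-0.025,-1,0.0075,0.001,0,0,0,-0.05,-1,0.0113,0.0014,0,0,0,-0.075,-1,0.0151,0.0016,0,0,0,-0.1,-1,0.0189,0.0018,0,0,0,-0.125,-1,0.0227,0.0018,0,0,0,-0.15,-1,0.0265,0.0018,0,0,0,-0.175,-1,0.0303,0.0016,0,0,0,-0.2,-1,0.0341,0.0014,0,0,0,-0.225,-1,0.0379,0.001,0,0,0,-0.25,-1,0.0416,0.0006,0,0,0,-0.275,-1,0.0454,0,0,0,0,-0.3,-1])

```text
clock: 14.72
eef_pos: [694.1, 147.9, 73.3]
tcp_rot: [3.142, 0.0, 2.458]
contact_force: [0.6, -0.1, 0.0]
opening: 0.0
grasp_force: 0.0
```

>>> send_rows(targets=[0.0038,0.0006,0,0,0,-0.025,-1,0.0075,0.001,0,0,0,-0.05,-1,0.0113,0.0014,0,0,0,-0.075,-1,0.0151,0.0016,0,0,0,-0.1,-1,0.0189,0.0018,0,0,0,-0.125,-1,0.0227,0.0018,0,0,0,-0.15,-1,0.0265,0.0018,0,0,0,-0.175,-1,0.0303,0.0016,0,0,0,-0.2,-1,0.0341,0.0014,0,0,0,-0.225,-1,0.0379,0.001,0,0,0,-0.25,-1,0.0416,0.0006,0,0,0,-0.275,-1,0.0454,0,0,0,0,-0.3,-1])

```text
clock: 15.72
eef_pos: [658.9, 176.6, 73.3]
tcp_rot: [3.142, 0.0, 2.758]
contact_force: [1.4, 0.6, 0.4]
opening: 0.004
grasp_force: 0.0
```

```bash
python3 arc.py 1.4 25 .2 .15 .1 .05 0
python3 - <<'E'
from rig import cams; import cv2,numpy as np
a=cams.grab_frame("scene")["color"][105:305,300:540]; b=cams.grab_frame("top")["color"][105:265,110:302]
cv2.imwrite("pics/s4.png",np.hstack([cv2.resize(a,(400,333)),cv2.resize(b,(400,333))]))
E
```

```text
15.7167 [1.4 0.6 0.4]
tool angle 0.198 s 148.6 off 25.3
0.2 [-0.0001, 0.0013, 0.0023] 0.0023
0.15 [0.0075, 0.0024, 0.0023] -0.0477
0.1 [0.015, 0.0031, 0.0023] -0.0977
0.05 [0.0226, 0.0034, 0.0023] -0.1477
0.0 [0.0302, 0.0033, 0.0023] -0.1977
```

View pics/s4.png

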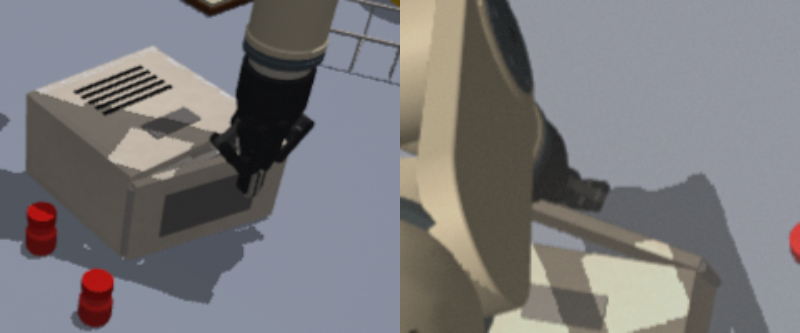

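The door is nearly shut, with the finger on its outer face near (245,185). I'll slow down for the last part.

>>> send_rows(targets=[0.0025,0.0003,0,0,0,-0.015,-1,0.005,0.0006,0,0,0,-0.032,-1,0.0072,0.001,0,0,0,-0.047,-1,0.0093,0.0012,0,0,0,-0.06,-1,0.0114,0.0014,0,0,0,-0.074,-1,0.0134,0.0016,0,0,0,-0.087,-1,0.0153,0.0018,0,0,0,-0.1,-1,0.017,0.002,0,0,0,-0.11,-1,0.0185,0.002,0,0,0,-0.12,-1,0.02,0.002,0,0,0,-0.13,-1,0.0213,0.002,0,0,0,-0.139,-1,0.0226,0.002,0,0,0,-0.147,-1])

```text
clock: 16.82
eef_pos: [638.9, 186.9, 73.3]
tcp_rot: [3.142, 0.0, 2.904]
contact_force: [0.1, -0.1, -0.2]
opening: 0.002
grasp_force: 0.0
```

>>> send_rows(targets=[0.0008,0,0,0,0,-0.006,-1,0.0015,0,0,0,0,-0.01,-1,0.0021,0,0,0,0,-0.014,-1,0.0027,0,0,0,0,-0.018,-1,0.0033,0,0,0,0,-0.022,-1,0.0039,0,0,0,0,-0.026,-1,0.0044,0,0,0,0,-0.03,-1,0.0049,0,0,0,0,-0.033,-1,0.0053,0,0,0,0,-0.036,-1,0.0057,0,0,0,0,-0.039,-1,0.006,0,0,0,0,-0.041,-1,0.0063,0,0,0,0,-0.043,-1])

```text
clock: 17.82
eef_pos: [632.9, 188.3, 73.3]
tcp_rot: [3.142, 0.0, 2.946]
contact_force: [2.9, 0.2, -0.3]
opening: 0.001
grasp_force: 0.0
```

```bash
python3 arc.py 1.4 25 0
```

```text
17.8167 [ 2.9  0.2 -0.3]
tool angle 0.01 s 147.7 off 24.8
0.0 [0.0013, 0.0025, 0.0023] -0.01
```

>>> send_rows(targets=[0.0003,0,0,0,0,-0.003,-1,0.0006,0,0,0,0,-0.006,-1,0.001,0,0,0,0,-0.01,-1,0.0013,0,0,0,0,-0.01,-1,0.0013,0,0,0,0,-0.01,-1])

```text
clock: 18.23
eef_pos: [632.9, 188.4, 73.6]
tcp_rot: [3.141, 0.003, 2.956]
contact_force: [5.7, -2.3, -2.7]
opening: -0.002
grasp_force: 0.0
```

>>> send_rows(targets=[0.0005,0,0,0,0,0,-1,0.001,0,0,0,0,0,-1,0.0015,0,0,0,0,0,-1,0.0015,0,0,0,0,0,-1,0.0015,0,0,0,0,0,-1])

```text
clock: 18.65
eef_pos: [633.0, 188.7, 74.0]
tcp_rot: [3.14, 0.005, 2.956]
contact_force: [11.0, -1.9, -4.4]
opening: 0.005
grasp_force: 0.0
```

>>> send_rows(targets=[-0.002,0,0,0,0,0,-1,-0.005,0,0,0,0,0,-1,-0.01,0,0,0,0,0,-1,-0.02,0,0,0,0,0,-1,-0.04,0,0,0,0,0,-1,-0.065,0,-0.005,0,0,0,-1,-0.09,0,-0.03,0,0,0,-1,-0.11,0,-0.06,0,0,0,-1,-0.12,0,-0.1,0,0,0,-1,-0.12,0,-0.13,0,0,0,-1,-0.12,0,-0.14,0,0,0,-1,-0.12,0,-0.14,0,0,0,-1])

```text
clock: 19.65
eef_pos: [750.3, 166.7, 217.2]
tcp_rot: [3.139, 0.005, 2.956]
contact_force: [0.8, -0.7, -0.1]
opening: -0.0
grasp_force: 0.0
```

Run:
```python
from h import *; from rig import r,cams; import cv2
p=np.load("p.npy")
f=cams.grab_frame("scene")["color"]; cv2.imwrite("pics/s5.png",cv2.resize(f[125:325,300:500],None,fx=3,fy=3,interpolation=cv2.INTER_CUBIC))
P=[W(p,door(a,s,o,120))[0] for a,s,o in((0,0,12),(0,210,12),(0.03,210,12),(0,210,0))]
print(((proj("scene",P)-[300,125])*3).round(0).tolist(),r.sense()["eef_pos"])
```

```text
[[246.0, 276.0], [484.0, 163.0], [491.0, 167.0], [471.0, 154.0]] [748.80513399 166.58843377 214.33937355]
```

View pics/s5.png

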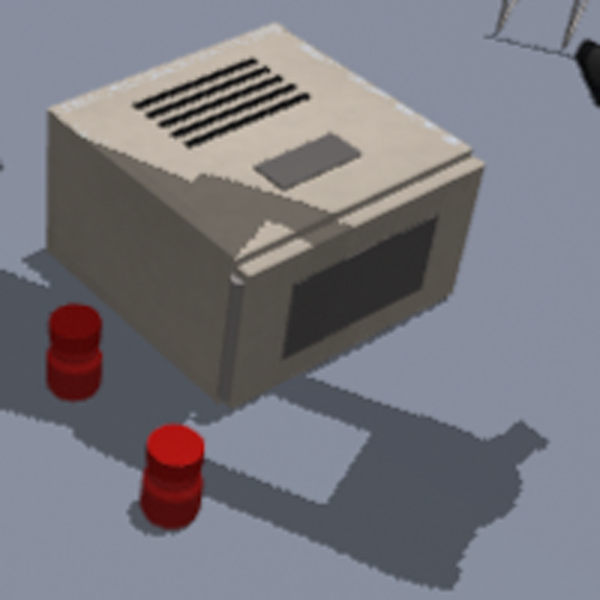

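The door is shut: its free corner at (484,163) matches the projected shut position exactly. The arm is clear and the decoys haven't moved, so I'm handing in.

```bash
python3 -c "
from rig import r; print(r.sign_off())"
```

```text
the job is handed in; nothing more can be done
None
```

I pushed the drawer in to its end stop, then shut the door over it, and handed the job in at about 20 s. The jar was standing when last seen partway through the drawer push, but once the drawer was in and the door shut I could no longer see it.

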